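# Clip the wireless probe on the bath and hold its link button

### The arm

A 6-joint arm with a two-finger parallel gripper is mounted at the origin on the work surface. World frame = base frame: x ahead of the robot, y to its left, z up, the work surface at z = 0. Lengths are in m, angles in rad, forces in N, time in s.
With the tool pointing down it reaches from about 0.35 to 0.775 m from the base axis. Payload 5.5 kg.
Tool frame: the origin (TCP) lies between the finger pads; the fingertips stand 11 mm ahead of it and the grasp point (between the pads) lies 8 mm behind it (tips_ahead is the distance from the TCP to the fingertips, in m); z points along the fingers, y is the line along which they close (so a half turn about z gives the same grasp; the last joint's range is limited). The gripper opens to 85 mm and grips with 20 to 120 N. Pads are 22 mm wide; open, the fingers measure 114 mm over their backs; the gripper's body (76 mm by 85 mm) begins 54 mm behind the grasp point. The pads swing forward as they close: fully open they stand 13 mm farther back than shut.
Start: joints at [1.011, 0.313, 0.046, 1.304, 0, 1.431], TCP at [0.234, 0.525, 0.242] pointing down, gripper open.
Joint ranges: [-2.76, 2.76], [-0.86, 1.69], [-1.03, 1.26], [-2.2, 2.34], [-1.47, 1.5], [-3.14, 3.14]. Speed limits (rad/s): [2.57, 2.57, 3.14, 3.14, 3.14, 3.14].

### API

Orientations are given as a unit quaternion [w, x, y, z].
In Python, from workcell import * gives the robot as it stands. The module is installed in compiled form; this text tells all that it offers.
- The arm moves only by the tool jog_arm, never from a script. Its argument "moves" is a list of rows, each an object with "fingers": the closure, from 0 (fully open) to 1 (shut); "slide": the shift along the tool's x, y, z in mm, a list of three; "angular": the turn, a rotation vector about the tool's x, y, z in degrees, a list of three. A call has 1 to 10 rows; each row is the pose to reach, as a shift and turn from the pose commanded when the call began, along the tool's axes at that moment; what a row does not reach only later rows make up. A row lasts 1/12 s, in which the tool goes at most 41.7 mm and 7.16 degrees, less where a joint would pass 70% of its speed; a pose out of reach is approached as far as the arm can. A call with a gripper value outside its range is refused whole. The fingers move at their own pace and stop on an object; "squeeze" is the grip in N (left out, the last holds). Time passes only in rows, so rows that repeat a pose let the fingers close. It gives the time, the measured TCP pose, the force, the opening and the grip force at its end, in the units of the state.
- get_state(): the state, without advancing time (a new reading comes with each control period).
- read_camera(name): name is "side" or "top" or "wrist"; returns a dict with "color" (384x512x3 uint8, red, green, blue), "fovy" (degrees; the focal length in pixels is half the picture's height over the tangent of half this angle, whatever the lens; pixels are square), "cx", "cy" (the principal point, pixels), "world_from_camera" (4x4, takes a point from camera to world coordinates); the wrist camera has in their place "tool_from_camera" (4x4, takes a point from camera to tool coordinates, whose origin is the TCP and whose axes are the flange's). Camera axes: x right, y down, z forward; pixel columns grow to the right and rows downward; lengths in m; the calibration is good to about 2 mm. A picture is of the moment at which its call begins: read the wrist's pose just before it. There is no depth.
- hand_in(): hands the job in; it is judged then, once.
Trained networks look in a picture, given as the dict that the camera call returned (one of the last four; its "shot" number tells which), for a name from the list of things; names that differ only in an ending like _2 or _b are one class to them, and where a whole thing is asked for, a point or a joint stands for the part that bears it (a point fixed in the world has none). Each returns a list of dicts, best first, with "p" (0 to 1); they miss things now and then, are a little off and sometimes report something else, mostly with a low value. They report only what shows in the picture. A call takes as long as a camera call. They do not tell look-alikes from the thing itself.
- look_for(target, picture): "point" ([column, row] in pixels, amid what is visible of it).
- tip_of(target, picture): "point" ([column, row] in pixels: a listed point, or the origin of a listed thing).
The state is a dict: "clock": time; "joint_pos": joint angles; "qvel": joint speeds; "tau": joint torques, N m; "tcp_pos": TCP position; "orientation": TCP orientation; "wrist_force": force on the tool from outside, world axes, zero at the start; "ft_torque": the same for the moment, N m; "finger_gap": finger opening in m; "grip_force": force on a finger pad.
Only numpy, scipy, OpenCV 4.12 (cv2) and the standard library are available. Lean on these libraries where they do the work, as an engineer would, in place of code of your own. Each camera call takes 0.05 s, during which the arm holds its last target. There are 200 camera calls.

### The job

Take the yellow wireless temperature probe off the edge of the blue tray and clip it onto the front wall of the empty steel bath (the long wall nearest the robot): squeeze its handles to open the jaws, push it well down over the rim with the stem inside the bath, and let it go so that it grips by itself. Then pull the black stylus with the orange band out of the pen stand, reach its tip through the orange-ringed hole of the receiver and hold the recessed link button fully down; finish like that, with the stylus still in the gripper and the button still held down. Leave the other things on the bench where they are.

Things in the scene. Friction and masses are not known exactly. Their poses are not given: they have to be found in the camera images.
- probe_clip: Wireless temperature probe: yellow spring clamp like a big clothes peg, 75 g, 24 mm wide along y. Origin on the hinge axis (along y), z up to the handles, x to the far half, which carries a white pod (reaching 27 mm from the hinge line) and a thin stem. It starts clipped right down on the tray's near wall, x across that wall, stem inside. The pose is that of the far half.
- clip_grip (a point): Middle between the probe's two handles, 28 mm above the hinge. The handles end 47 mm above the hinge and flare: 38 mm over their tops while it grips a wall. Squeezed together across x (about 7 N a finger) they stop with flat, upright outer faces 26 mm apart, the jaws then gaping 13 mm; each half has then leaned 0.15 rad.
- clip_jaw (a joint): Opening of the clamp, rad: 0 gripping a 5 mm wall, 0.30 fully squeezed, -0.18 shut on nothing. Sprung shut, about 6 N at the pads. The jaws reach 36 mm below the hinge, rubber pads from 22 to 34 mm below it; the 10 mm thick hinge pin is the stop on the rim (hinge 5 mm above the rim when right down).
- probe_stem_tip (a point): Lower tip of the probe's steel stem (5 mm thick), 17.5 mm to the +x side of the hinge and 72 mm below it.
- tray: Blue open tote tray, 120 (x) x 170 (y) x 85 mm high, walls 5 mm, fixed. Origin at the centre of its underside; the probe sits on its near (-x) wall, whose middle line is 57.5 mm from the origin. It and the receiver may stand in either of two places.
- bath: Empty open stainless bath tank, 200 (x) x 260 (y) x 120 mm high, walls 5 mm, fixed. Origin at the centre of its underside, front towards -x. A white circulator head is clamped on its far wall (100 x 120 mm in plan, from 25 mm beyond the centre, rising to 255 mm).
- bath_rim (a point): Middle of the top edge of the bath's front (-x) long wall: x across the wall into the bath, y along the wall (the wall runs 130 mm either way, 5 mm thick), z up. Height 120 mm.
- stylus: Black pen-shaped stylus, 140 mm long, 30 g, round barrel 12 mm thick from 34 mm above the tip to the top, steel tip pin 5 mm thick and 34 mm long; orange band near the top. Origin at the end of the tip, z along it to the top. Starts standing tip down in either hole of the pen stand, tip 4 mm above the bench, 76 mm of it above the stand; pull it straight up.
- pen_stand: Wooden block 44 (x) x 130 (y) x 68 mm high, fixed, origin at the centre of its underside, two upright holes at y = -45 and +45 mm, 64 mm deep (13 mm wide, the lowest 20 mm only 7 mm wide).
- receiver: Off-white desk console, deck 140 (x) x 170 (y) x 40 mm high, fixed, origin at the centre of its underside; grey keys, a tilted display along the back (+x) rising to 95 mm from 25 mm beyond the centre, and a thin aerial 140 mm high at its back -y corner.
- link_hole (a point): Middle of the mouth of the orange-ringed hole in the receiver's deck, 14 mm wide, 40 mm above the bench, at x = -35, y = +45 mm of the receiver. Inside, 14 mm down, is the red link button, 12 mm wide, pressed straight down.
- link_button (a joint): Travel of the recessed link button in m: 0 up, 0.004 fully down. Sprung: moves from 1.5 N on, fully down at 5 N, comes back up when let go.
- marker: Blue marker pen, 125 mm long, 12 mm thick, standing in the pen stand's other hole. Origin at its tip. Bystander.
- card_box: Small open kraft-card box of cards, 62 x 95 x 38 mm with an arched flap up to 85 mm. Origin under its centre. Bystander.
- card_stack: Stack of kraft cards, 54 x 88 x 12 mm. Origin under its centre. Bystander.
- amber_bottle: Amber reagent bottle, 60 mm wide, 140 mm high. Origin under its centre. Bystander.
- beaker: Glass beaker, 76 mm wide, 95 mm high. Origin under its centre. Bystander.
- petri_dish: Clear petri dish, 90 mm wide, 15 mm high. Origin under its centre. Bystander.
- sample_jar: White sample jar, 36 mm wide, 60 mm high, standing in the tray. Origin under its centre. Bystander.
Mind the look-alikes: they are no part of the job. What is shaped like the probe_clip but purple is not meant.

How it is judged:
On the way, in this order (a step that is already met when the one before it is completed fails the run):
1. the probe is clipped on the bath's front wall, stem inside, and let go (x of probe_clip in the frame of bath_rim between -0.008 and 0.008 m and y of probe_clip in the frame of bath_rim between -0.117 and 0.117 m and z of probe_clip in the frame of bath_rim between 0 and 0.018 m and x of probe_stem_tip in the frame of bath_rim above 0.004 m and angle between probe_clip's own z axis and vertical below 0.25 rad and value of joint clip_jaw between -0.1 and 0.1 rad and contact force between probe_clip and bath above 2 N and contact force between each of the arm, the fingers and probe_clip below 0.05 N), for 0.3 s.
2. the stylus, held in the gripper, holds the link button down through the hole (value of joint link_button above 0.003 m and horizontal distance between stylus and link_hole below 0.008 m and z of stylus in the frame of link_hole below -0.014 m and contact force between stylus and receiver above 2 N and contact force between the fingers and stylus above 2 N), for 1 s.
At the end, for the whole second after the job is handed in: The probe grips the bath's front wall untouched, hinge within 8 mm of the wall and under 18 mm above the rim, upright within 0.25 rad, stem inside; the stylus, still between the fingers, reaches through the ringed hole and keeps the link button at least 3 of its 4 mm down (all of step 1 and all of step 2); the arm keeps its last pose, push and grip.
It fails at once if one of the other things (marker, card box, cards, bottle, beaker, dish, jar) is moved more than 25 mm or tipped over (distance of any of marker, card_box, card_stack, amber_bottle, beaker, petri_dish, sample_jar from where it was at the start of the episode above 0.025 m or angle between any of marker, card_box, card_stack, amber_bottle, beaker, petri_dish, sample_jar's own z axis and vertical above 0.5 rad).
It also fails if it takes over 56 s, if anything falls off the work surface, if the arm or the gripper's body presses on something with over 40 N, if the wrist force passes 120 N, or if a joint passes its speed limit or range.

## Working session

There is one attempt and no reset: what is moved stays moved. The work goes in short steps, Python scripts to look and compute and a tool call to move; the robot and the scene stay as the last step left them, time stands still between calls to the robot, and variables do not carry over. Pictures are saved under pics/ and viewed, at most 10 in all, crops included, and the job is handed in when it is done.

Besides the shell and the picture viewer there is one more tool, called by a JSON object that holds its "api" and its "payload", one argument or row to a line. jog_arm: Moves the arm, as the interface text tells. Its arguments: {"type":"object","properties":{"moves":{"type":"array","items":{"type":"object","properties":{"fingers":{"type":"number"},"slide":{"type":"array","items":{"type":"number"}},"angular":{"type":"array","items":{"type":"number"}}}}},"squeeze":{"type":"number"}},"required":["moves"]}

```bash
mkdir -p pics
cat > h.py <<'E'
from workcell import *
import numpy as np, cv2
from scipy.spatial.transform import Rotation as R
def quat(q): return R.from_quat([q[1],q[2],q[3],q[0]])
def wfc(p,st=None):
    if 'world_from_camera' in p: return np.array(p['world_from_camera'])
    T=np.eye(4);T[:3,:3]=quat(st['orientation']).as_matrix();T[:3,3]=st['tcp_pos']
    return T@np.array(p['tool_from_camera'])
def f_(p): return p['color'].shape[0]/2/np.tan(np.radians(p['fovy'])/2)
def ray(p,px,st=None):
    T=wfc(p,st);d=T[:3,:3]@np.array([(px[0]-p['cx'])/f_(p),(px[1]-p['cy'])/f_(p),1]);return T[:3,3],d
def at_z(p,px,z,st=None):
    o,d=ray(p,px,st);return o+d*(z-o[2])/d[2]
def proj(p,X,st=None):
    c=np.linalg.inv(wfc(p,st))@np.append(X,1);return c[:2]/c[2]*f_(p)+[p['cx'],p['cy']]
def tri(rs):
    A=0;b=0
    for o,d in rs:
        d=d/np.linalg.norm(d);M=np.eye(3)-np.outer(d,d);A=A+M;b=b+M@o
    return np.linalg.solve(A,b)
def save(p,n,crop=None,s=1):
    im=p['color'][:,:,::-1]
    if crop: im=im[crop[1]:crop[3],crop[0]:crop[2]]
    cv2.imwrite('pics/'+n+'.png',cv2.resize(im,None,fx=s,fy=s,interpolation=cv2.INTER_CUBIC))
E
python3 - <<'E'
from h import *
s=get_state();print(s)
P={n:read_camera(n) for n in('top','side')}
for n,p in P.items():
    save(p,n+'0',s=1.5); print(n,p['fovy'],np.round(wfc(p),3).tolist())
    for t in ['probe_clip','clip_grip','probe_stem_tip','tray','bath','bath_rim','stylus','pen_stand','receiver','link_hole','marker']:
        try: print(t,[(np.round(d['point']).tolist(),round(d['p'],2)) for d in tip_of(t,p)[:3]])
        except Exception as e: print(t,e)
E
```

```text
{'clock': 0.0, 'joint_pos': array([ 1.01139173e+00,  3.14000733e-01,  4.49648163e-02,  1.30359898e+00,
       -4.24935598e-06,  1.43120244e+00]), 'qvel': array([-0.00086838,  0.00063895, -0.00036431,  0.00058457,  0.00131602,
        0.00070216]), 'tau': array([-2.44897034e-03, -4.80629325e+01,  2.98530418e+01,  1.94273813e-02,
       -3.30918247e-04,  2.25107152e-05]), 'tcp_pos': array([0.23410289, 0.52464155, 0.24140288]), 'orientation': array([-3.12791443e-04,  2.08367246e-01,  9.78050227e-01, -8.64434696e-04]), 'wrist_force': array([-0.24401303,  0.27028019, -0.45620082]), 'ft_torque': array([ 0.00343098,  0.01290583, -0.00135776]), 'grip_force': 0.0, 'finger_gap': 0.08526076633542552}
top 42.2088454291019 [[-0.023, -0.985, 0.173, 0.249], [-0.999, 0.027, 0.024, 0.038], [-0.029, -0.173, -0.985, 1.508], [0.0, 0.0, 0.0, 1.0]]
probe_clip [([392.0, 279.0], 0.87), ([268.0, 206.0], 0.59), ([257.0, 168.0], 0.55)]
clip_grip [([260.0, 195.0], 0.8), ([396.0, 274.0], 0.65), ([257.0, 170.0], 0.59)]
probe_stem_tip [([268.0, 227.0], 0.81), ([374.0, 306.0], 0.67)]
tray [([250.0, 160.0], 0.76)]
b
[... 189 characters left out ...]
], 0.56)]
marker [([225.0, 213.0], 0.59)]
side 48.834191819188895 [[-0.998, -0.046, 0.044, 0.462], [-0.064, 0.719, -0.692, 0.87], [-0.0, -0.694, -0.72, 0.972], [0.0, 0.0, 0.0, 1.0]]
probe_clip [([273.0, 214.0], 0.75), ([344.0, 143.0], 0.57), ([239.0, 203.0], 0.54)]
clip_grip [([338.0, 138.0], 0.72), ([263.0, 216.0], 0.69), ([239.0, 194.0], 0.68)]
probe_stem_tip [([298.0, 216.0], 0.71), ([232.0, 217.0], 0.7), ([217.0, 216.0], 0.66)]
tray [([220.0, 231.0], 0.85)]
bath [([221.0, 148.0], 0.61)]
bath_rim [([248.0, 119.0], 0.68), ([239.0, 192.0], 0.59), ([214.0, 217.0], 0.42)]
stylus []
pen_stand [([276.0, 266.0], 0.71)]
receiver [([213.0, 294.0], 0.7)]
link_hole [([231.0, 297.0], 0.96)]
marker []
```

View pics/top0.png

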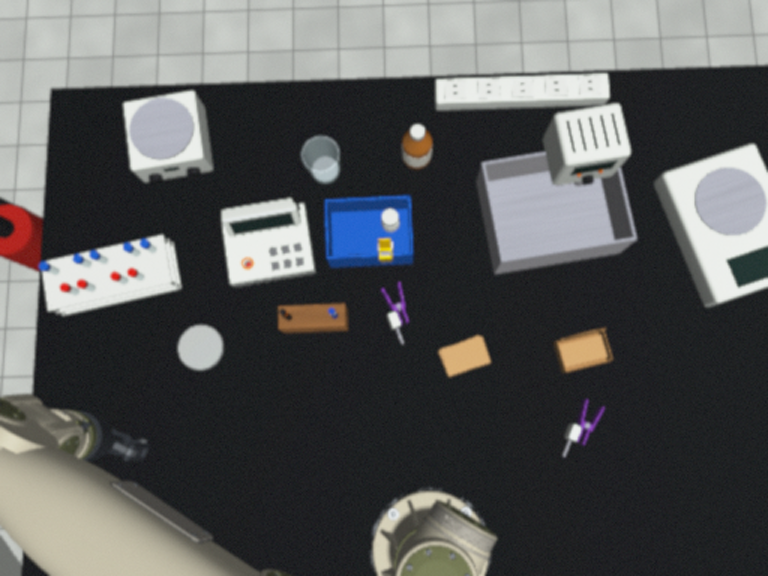

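View pics/side0.png

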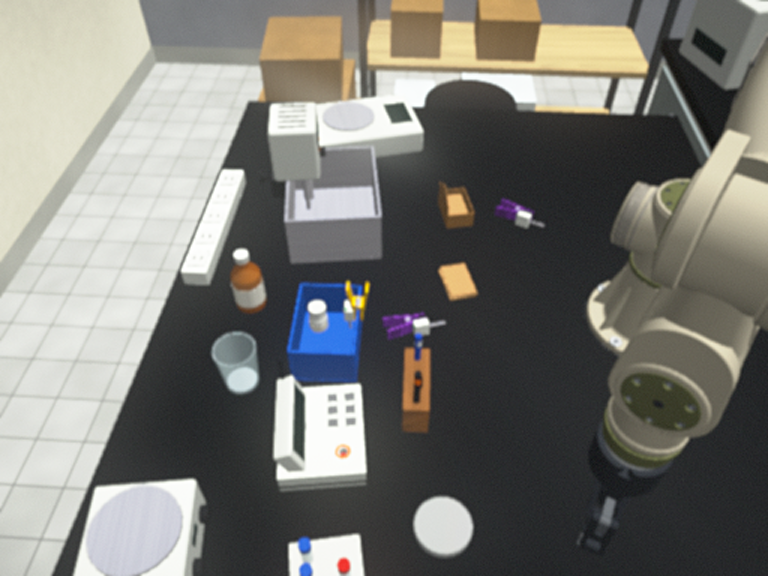

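Top picture (1.5x): the yellow clip is at (385,249) on the blue tray, purple look-alikes lie at (397,312) and (580,430). Only the yellow one fits: it is on the tray edge, and the purple ones lie on the bench. The black stylus is in the left hole (285,314), the blue marker in the right hole (332,312). The bath front wall runs from (497,272) to (636,240), and the ringed hole is at (248,263).

Run:
```python
from h import *
P={n:read_camera(n) for n in('top','side')};t,s=P['top'],P['side']
a=t['color'][120:230,180:300,::-1];b=s['color'][180:300,190:310,::-1]
cv2.imwrite('pics/crop1.png',np.hstack([cv2.resize(a,(380,348),interpolation=2),cv2.resize(b,(380,348),interpolation=2)]))
def T(n,a,b): 
    rs=[ray(t,a),ray(s,b)];X=tri(rs);print(n,np.round(X,4),np.round(proj(t,X)-a,1),np.round(proj(s,X)-b,1))
T('clip_grip',(257,170),(239,194))
T('hole',(165,176),(231,297))
for n,px,z in [('rimL',(331,181),.12),('rimR',(424,160),.12),('rimBL',(319,109),.12),('trayL',(219,178),.085),('trayR',(275,176),.085),('stylus',(190,209.5),.12),('hole',(165,175.5),.04),('standNL',(185,221),.068),('standNR',(231,220),.068)]: print(n,np.round(at_z(t,px,z),4))
for n,px,z in [('hole',(228.5,300.5),.04),('rimL',(254,172),.12),('rimR',(250,100),.12),('trayN_l',(238,252),.085),('trayN_r',(242,190),.085)]: print('s',n,np.round(at_z(s,px,z),4))
```

```text
clip_grip [0.5608 0.0688 0.119 ] [ 0.1 -1.4] [1.4 0.4]
hole [0.5608 0.348  0.0507] [-0.   0.2] [-0.3 -0.1]
rimL [ 0.5185 -0.1397  0.12  ]
rimR [ 0.5718 -0.4056  0.12  ]
rimBL [ 0.7328 -0.1154  0.12  ]
trayL [0.5436 0.1817 0.085 ]
trayR [0.5448 0.0178 0.085 ]
stylus [0.4478 0.2613 0.12  ]
hole [0.5653 0.3503 0.04  ]
standNL [0.4217 0.2843 0.068 ]
standNR [0.4211 0.1496 0.068 ]
s hole [0.5663 0.352  0.04  ]
s rimL [ 0.5293 -0.0223  0.12  ]
s rimR [ 0.5689 -0.3877  0.12  ]
s trayN_l [0.5523 0.2388 0.085 ]
s trayN_r [0.5617 0.0191 0.085 ]
```

View pics/crop1.png

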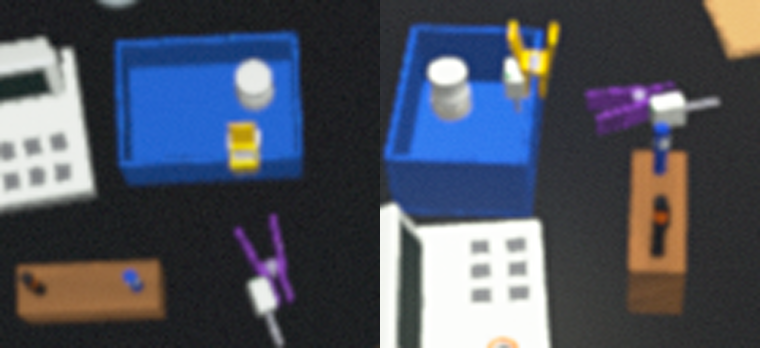

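The crop confirms it: the yellow clip sits on the tray's near wall, the purple ones lie on the bench, and the black stylus with the orange band is in the +y hole. I'm moving over the clip now.

{"api": "jog_arm", "payload": {
  "moves": [
    {"slide":[-240,-143,0],"angular":[0,0,33],"fingers":0},
    {"slide":[-240,-143,0],"angular":[0,0,33],"fingers":0},
    {"slide":[-477,-285,0],"angular":[0,0,66],"fingers":0},
    {"slide":[-477,-285,0],"angular":[0,0,66],"fingers":0},
    {"slide":[-477,-285,0],"angular":[0,0,66],"fingers":0},
    {"slide":[-477,-285,0],"angular":[0,0,66],"fingers":0},
    {"slide":[-477,-285,0],"angular":[0,0,66],"fingers":0},
    {"slide":[-477,-285,0],"angular":[0,0,66],"fingers":0},
    {"slide":[-477,-285,0],"angular":[0,0,66],"fingers":0},
    {"slide":[-477,-285,0],"angular":[0,0,66],"fingers":0}
  ]
}}

```text
clock: 2.13
tcp_pos: [0.4748, 0.1823, 0.2426]
orientation: [0.0, 0.709, 0.705, 0.0]
wrist_force: [1.3, 0.5, -0.5]
finger_gap: 0.0856
grip_force: 0.0
```

{"api": "jog_arm", "payload": {
  "moves": [
    {"slide":[-113,78,0],"fingers":0},
    {"slide":[-113,78,0],"fingers":0},
    {"slide":[-113,78,0],"fingers":0},
    {"slide":[-113,78,0],"fingers":0},
    {"slide":[-113,78,0],"fingers":0},
    {"slide":[-113,78,0],"fingers":0}
  ]
}}

```text
schema error: expected keys fingers, slide, angular
```

Run:
```python
from h import *
st=get_state();print(st['tcp_pos'],st['orientation'])
w=read_camera('wrist');save(w,'w1',s=1.5)
print(np.round(w['tool_from_camera'],3).tolist(),w['fovy'])
for n in ['clip_grip','probe_clip','tray','probe_stem_tip','bath_rim','link_hole','pen_stand','sample_jar']:
    for d in tip_of(n,w)[:2]: print(n,np.round(d['point'],1),round(d['p'],2))
for z,n in ((.118,'clip_grip'),(.09,'probe_clip')):
    for d in tip_of(n,w)[:2]: print(n,np.round(at_z(w,d['point'],z,st),4))
```

```text
[0.47477762 0.18232098 0.24262109] [1.48313549e-04 7.09383057e-01 7.04823027e-01 3.95306320e-04]
[[0.001, -0.961, -0.278, 0.072], [1.0, 0.002, -0.001, 0.0], [0.001, -0.278, 0.961, -0.132], [0.0, 0.0, 0.0, 1.0]] 61.74450827504609
clip_grip [360.  297.9] 0.74
clip_grip [276.9 254. ] 0.71
probe_clip [352.9 282.3] 0.96
probe_clip [255.4 264.5] 0.81
tray [379.5 217. ] 0.92
tray [240.3 162.9] 0.51
probe_stem_tip [202.9 269.7] 0.78
pen_stand [238.6 127.8] 0.97
sample_jar [400.4 251.8] 0.77
clip_grip [0.5668 0.0737 0.118 ]
clip_grip [0.4897 0.1189 0.118 ]
probe_clip [0.5681 0.0722 0.09  ]
probe_clip [0.4701 0.0927 0.09  ]
```

View pics/w1.png

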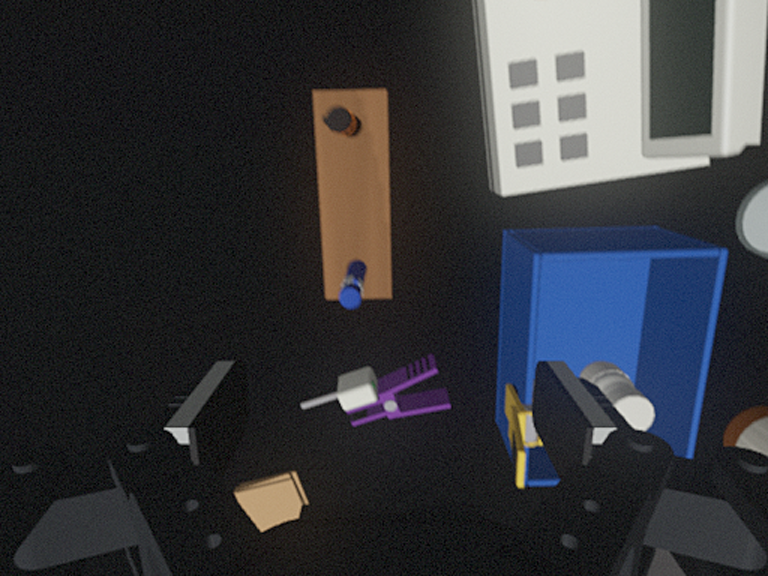

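Wrist picture: pen stand with stylus top at (341,119) and marker top at (350,300), tray with the yellow clip at (520,435), and the purple one on the bench at (390,400). I'm moving on over the clip. The rows need all three keys.

{"api": "jog_arm", "payload": {
  "moves": [
    {"slide":[-113,82,0],"angular":[0,0,0],"fingers":0},
    {"slide":[-113,82,0],"angular":[0,0,0],"fingers":0},
    {"slide":[-113,82,0],"angular":[0,0,0],"fingers":0},
    {"slide":[-113,82,0],"angular":[0,0,0],"fingers":0},
    {"slide":[-113,82,0],"angular":[0,0,0],"fingers":0},
    {"slide":[-113,82,0],"angular":[0,0,0],"fingers":0}
  ]
}}

```text
clock: 3.18
tcp_pos: [0.5557, 0.0712, 0.2419]
orientation: [-0.001, 0.708, 0.706, -0.0]
wrist_force: [-1.1, 0.9, -0.4]
finger_gap: 0.0853
grip_force: 0.0
```

Run:
```python
from h import *
st=get_state();print(st['tcp_pos'],st['orientation'])
w=read_camera('wrist');save(w,'w2',s=1.5)
for z,n in ((.118,'clip_grip'),(.09,'probe_clip'),(.018,'probe_stem_tip'),(0,'tray'),(0.005,'sample_jar')):
    for d in tip_of(n,w)[:2]: print(n,np.round(d['point'],1),round(d['p'],2),np.round(at_z(w,d['point'],z,st),4))
hsv=cv2.cvtColor(w['color'],cv2.COLOR_RGB2HSV);m=cv2.inRange(hsv,(20,120,80),(35,255,255))
ys,xs=np.nonzero(m);print('yellow',xs.min(),xs.max(),ys.min(),ys.max(),xs.mean(),ys.mean())
```

```text
[0.55567386 0.07117652 0.24192115] [-5.76187087e-04  7.07725104e-01  7.06487662e-01 -1.66514701e-04]
clip_grip [211.7 170.4] 0.97 [0.5163 0.0837 0.118 ]
clip_grip [272.6 184.4] 0.71 [0.5662 0.0719 0.118 ]
probe_clip [269.7 172.9] 0.92 [0.5645 0.0749 0.09  ]
probe_clip [188.3 179.9] 0.78 [0.4902 0.0683 0.09  ]
probe_stem_tip [127.2 184.3] 0.93 [0.4028 0.0442 0.018 ]
tray [321.7 129.3] 0.82 [0.6264 0.1049 0.    ]
sample_jar [341.3 168.6] 0.9 [0.6509 0.0598 0.005 ]
yellow 249 289 175 204 254.71428571428572 189.35714285714286
```

View pics/w2.png

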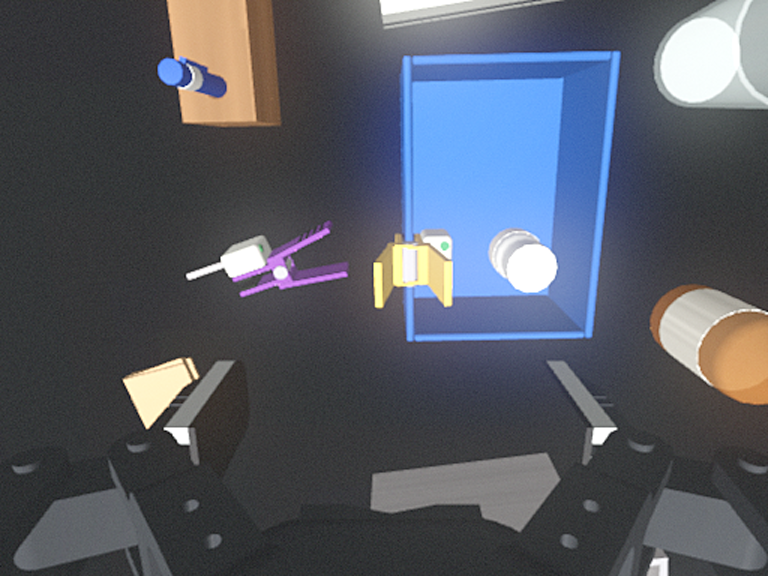

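The picture shows the clip with handle tops at about (376,262–306) and (452,260–304), and the tray's near wall at column 408.

Run:
```python
from h import *
st=get_state();w=read_camera('wrist')
for n,px,z in [('tops',(414,284),.137),('hinge',(410,268),.09),('wallA',(408,62),.085),('wallB',(409,336),.085),('nearh',(376,284),.137),('farh',(452,282),.137),('trayFar',(614,57),.085)]:
    print(n,np.round(at_z(w,(px[0]/1.5-.2,px[1]/1.5-.2),z,st),4))
```

```text
tops [0.5677 0.0743 0.137 ]
hinge [0.5674 0.0706 0.09  ]
wallA [0.5649 0.1868 0.085 ]
wallB [0.5676 0.024  0.085 ]
nearh [0.5481 0.0742 0.137 ]
farh [0.5871 0.0754 0.137 ]
trayFar [0.6783 0.1896 0.085 ]
```

{"api": "jog_arm", "payload": {
  "moves": [
    {"slide":[2,11,60],"angular":[0,0,0],"fingers":0},
    {"slide":[2,11,60],"angular":[0,0,0],"fingers":0},
    {"slide":[2,11,132],"angular":[0,0,0],"fingers":0},
    {"slide":[2,11,132],"angular":[0,0,0],"fingers":0},
    {"slide":[2,11,132],"angular":[0,0,0],"fingers":0},
    {"slide":[2,11,132],"angular":[0,0,0],"fingers":0},
    {"slide":[2,11,132],"angular":[0,0,0],"fingers":0}
  ]
}}

```text
clock: 4.12
tcp_pos: [0.5678, 0.0734, 0.1121]
orientation: [0.001, 0.707, 0.707, 0.001]
wrist_force: [1.5, 0.1, 0.2]
finger_gap: 0.0853
grip_force: 0.0
```

{"api": "jog_arm", "payload": {
  "moves": [
    {"slide":[0,0,0],"angular":[0,0,0],"fingers":0.4},
    {"slide":[0,0,0],"angular":[0,0,0],"fingers":0.6},
    {"slide":[0,0,0],"angular":[0,0,0],"fingers":0.7},
    {"slide":[0,0,0],"angular":[0,0,0],"fingers":1},
    {"slide":[0,0,0],"angular":[0,0,0],"fingers":1},
    {"slide":[0,0,0],"angular":[0,0,0],"fingers":1},
    {"slide":[0,0,0],"angular":[0,0,0],"fingers":1},
    {"slide":[0,0,0],"angular":[0,0,0],"fingers":1},
    {"slide":[0,0,0],"angular":[0,0,0],"fingers":1}
  ],
  "squeeze": 25
}}

```text
clock: 4.87
tcp_pos: [0.5673, 0.0732, 0.1124]
orientation: [0.001, 0.707, 0.707, 0.001]
wrist_force: [-3.4, 0.6, 10.3]
finger_gap: 0.0253
grip_force: 25.2
```

{"api": "jog_arm", "payload": {
  "moves": [
    {"slide":[0,0,-40],"angular":[0,0,0],"fingers":1},
    {"slide":[0,0,-80],"angular":[0,0,0],"fingers":1},
    {"slide":[0,0,-120],"angular":[0,0,0],"fingers":1},
    {"slide":[0,0,-160],"angular":[0,0,0],"fingers":1},
    {"slide":[0,0,-180],"angular":[0,0,0],"fingers":1},
    {"slide":[-40,0,-180],"angular":[0,0,-3],"fingers":1},
    {"slide":[-80,0,-180],"angular":[0,0,-6],"fingers":1},
    {"slide":[-120,0,-180],"angular":[0,0,-9],"fingers":1},
    {"slide":[-160,0,-180],"angular":[0,0,-11],"fingers":1},
    {"slide":[-190,0,-180],"angular":[0,0,-11],"fingers":1}
  ]
}}

```text
clock: 5.7
tcp_pos: [0.5663, -0.1197, 0.2905]
orientation: [0.0, 0.636, 0.771, -0.0]
wrist_force: [0.7, -0.3, -0.7]
finger_gap: 0.0255
grip_force: 26.3
```

{"api": "jog_arm", "payload": {
  "moves": [
    {"slide":[0,0,0],"angular":[0,0,0],"fingers":1},
    {"slide":[0,0,0],"angular":[0,0,0],"fingers":1}
  ]
}}

```text
clock: 5.87
tcp_pos: [0.5664, -0.1187, 0.2901]
orientation: [-0.0, 0.638, 0.77, 0.0]
wrist_force: [-0.7, 1.2, -0.5]
finger_gap: 0.025
grip_force: 26.3
```

Run:
```python
from h import *
st=get_state();print(st['tcp_pos'],st['orientation'],st['finger_gap'])
w=read_camera('wrist');save(w,'w3',s=1.5)
for n in ['bath_rim','bath','probe_clip']:
    for d in tip_of(n,w)[:2]: print(n,np.round(d['point'],1),round(d['p'],2),np.round(at_z(w,d['point'],.12,st),4))
t=read_camera('top')
for px in ((497,272),(636,240)): print(np.round(at_z(t,np.array(px)/1.5,0),3))
```

```text
[ 0.56635744 -0.11871484  0.29005621] [-2.90465736e-04  6.37875892e-01  7.70139116e-01  6.19007506e-05] 0.025027080055205368
bath_rim [226.6 305.2] 0.93 [ 0.5588 -0.2721  0.12  ]
probe_clip [258.8 239.5] 0.67 [ 0.5787 -0.1884  0.12  ]
[ 0.541 -0.156  0.   ]
[ 0.6   -0.444  0.   ]
```

View pics/w3.png

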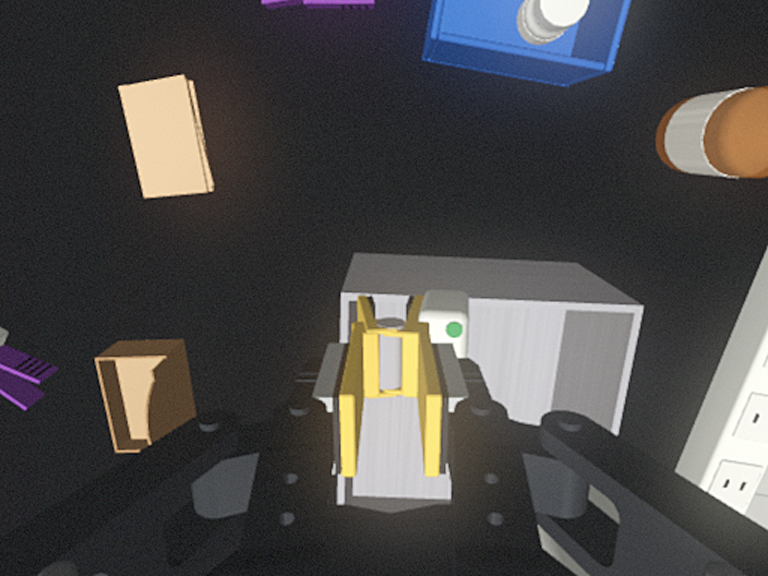

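The picture shows the clip held squeezed and upright. The bath's front-left corner is at (341,293) and the front wall runs down to about (338,503).

Run:
```python
from h import *
st=get_state();w=read_camera('wrist')
g=cv2.cvtColor(w['color'],cv2.COLOR_RGB2GRAY)
for r in (198,204,210,330,334,338,342): print(r,g[r,218:242].tolist())
W={}
for n,px in [('FL',(341,293)),('BL',(641,305)),('FR',(338,503)),('FL_in',(349,300)),('FR_in',(345,497))]:
    W[n]=at_z(w,np.array(px)/1.5-.2,.12,st);print(n,np.round(W[n],4))
d=W['FL']-W['FR'];print(np.linalg.norm(d),np.degrees(np.arctan2(-d[0],d[1])),np.linalg.norm(W['BL']-W['FL']),np.degrees(np.arctan2(*(W['BL']-W['FL'])[[1,0]])))
M=quat(st['orientation']).as_matrix();print(M.round(3).tolist())
```

```text
198 [56, 47, 52, 53, 46, 47, 54, 34, 169, 206, 198, 198, 196, 192, 192, 194, 194, 195, 194, 191, 173, 134, 107, 113]
204 [54, 50, 53, 48, 55, 46, 43, 66, 185, 211, 204, 206, 200, 154, 80, 86, 89, 91, 83, 138, 174, 174, 159, 129]
210 [45, 47, 54, 54, 53, 56, 50, 64, 182, 214, 204, 207, 201, 155, 85, 101, 99, 99, 93, 158, 184, 170, 169, 170]
330 [54, 54, 58, 57, 40, 182, 217, 210, 215, 184, 107, 97, 102, 100, 95, 162, 210, 214, 212, 212, 211, 210, 211, 210]
334 [55, 62, 51, 54, 71, 192, 221, 217, 218, 188, 112, 95, 103, 103, 100, 106, 104, 106, 103, 102, 106, 105, 106, 104]
338 [47, 51, 49, 52, 59, 48, 54, 59, 52, 51, 55, 57, 56, 63, 52, 55, 53, 55, 60, 63, 61, 74, 79, 85]
342 [44, 48, 52, 48, 50, 53, 55, 55, 45, 53, 53, 52, 59, 54, 53, 57, 60, 54, 53, 63, 56, 59, 59, 64]
FL [ 0.5397 -0.1446  0.12  ]
BL [ 0.7358 -0.1144  0.12  ]
FR [ 0.5649 -0.3085  0.12  ]
FL_in [ 0.5457 -0.1484  0.12  ]
FR_in [ 0.5692 -0.3021  0.12  ]
0.16575805866349103 8.731894171926129 0.19842103425796678 8.75950487378395
[[-0.192, 0.981, 0.0], [0.981, 0.192, 0.0], [0.0, 0.0, -1.0]]
```

{"api": "jog_arm", "payload": {
  "moves": [
    {"slide":[-35,-11,0],"angular":[0,0,1],"fingers":1},
    {"slide":[-70,-22,0],"angular":[0,0,2],"fingers":1},
    {"slide":[-100,-32,0],"angular":[0,0,2.3],"fingers":1},
    {"slide":[-100,-32,0],"angular":[0,0,2.3],"fingers":1},
    {"slide":[-100,-32,0],"angular":[0,0,2.3],"fingers":1},
    {"slide":[-100,-32,30],"angular":[0,0,2.3],"fingers":1},
    {"slide":[-100,-32,60],"angular":[0,0,2.3],"fingers":1},
    {"slide":[-100,-32,90],"angular":[0,0,2.3],"fingers":1},
    {"slide":[-100,-32,100],"angular":[0,0,2.3],"fingers":1},
    {"slide":[-100,-32,100],"angular":[0,0,2.3],"fingers":1}
  ]
}}

```text
clock: 7.0
tcp_pos: [0.5526, -0.2186, 0.1874]
orientation: [-0.003, 0.651, 0.759, -0.0]
wrist_force: [-0.6, -0.2, -0.9]
finger_gap: 0.0257
grip_force: 26.3
```

Run:
```python
from h import *
st=get_state();print(st['tcp_pos'],st['orientation'],st['finger_gap'],st['wrist_force'])
M=quat(st['orientation']).as_matrix();print(M.round(3).tolist())
w=read_camera('wrist');s=read_camera('side')
a=w['color'][140:384,130:400,::-1];b=s['color'][75:215,180:330,::-1]
cv2.imwrite('pics/w4.png',np.hstack([cv2.resize(a,(420,380),interpolation=2),cv2.resize(b,(370,380),interpolation=2)]))
g=cv2.cvtColor(w['color'],cv2.COLOR_RGB2GRAY)
for r in range(120,200,10): print(r,g[r,195:245].tolist())
```

```text
[ 0.55262457 -0.2185612   0.18738805] [-3.16148941e-03  6.51011307e-01  7.59061304e-01 -4.69191468e-04] 0.02565802538338185 [-0.6361375  -0.23656121 -0.89758672]
[[-0.152, 0.988, -0.005], [0.988, 0.152, 0.003], [0.004, -0.005, -1.0]]
120 [43, 47, 41, 33, 36, 43, 43, 45, 41, 39, 47, 40, 40, 43, 40, 40, 41, 45, 44, 39, 43, 42, 47, 51, 47, 40, 52, 47, 46, 49, 47, 52, 55, 50, 53, 45, 49, 50, 50, 58, 53, 56, 56, 52, 57, 52, 54, 59, 59, 61]
130 [48, 29, 42, 37, 32, 37, 45, 37, 37, 43, 43, 46, 41, 46, 43, 34, 39, 39, 41, 38, 47, 45, 41, 46, 50, 49, 46, 52, 52, 48, 48, 47, 50, 53, 51, 57, 57, 49, 57, 58, 60, 56, 56, 59, 59, 61, 61, 64, 62, 67]
140 [37, 37, 42, 40, 49, 38, 42, 45, 43, 41, 40, 34, 40, 43, 31, 47, 38, 54, 43, 52, 47, 39, 46, 46, 49, 47, 50, 48, 49, 42, 52, 54, 53, 48, 55, 53, 52, 58, 54, 59, 54, 62, 58, 64, 62, 58, 61, 67, 69, 65]
150 [29, 43, 44, 44, 41, 40, 46, 38, 38, 42, 43, 42, 48, 36, 42, 51, 38, 39, 35, 48, 45, 45, 50, 49, 47, 49, 50, 46, 50, 54, 47, 48, 55, 48, 53, 54, 60, 57, 55, 60, 56, 59, 65, 62, 58, 63, 66, 65, 65, 64]
160 [35, 32, 39, 36, 41, 37, 42, 50, 37, 46, 48, 46, 49, 39, 40, 48, 39, 45, 44, 45, 45, 47, 52, 37, 46, 53, 51, 51, 51, 52, 53, 57, 55, 51, 52, 59, 55, 55, 64, 59, 62, 62, 65, 59, 63, 68, 60, 69, 65, 66]
170 [37, 40, 33, 43, 35, 32, 45, 38, 38, 43, 38, 45, 46, 41, 48, 50, 47, 43, 42, 46, 49, 45, 50, 50, 44, 51, 53, 52, 51, 57, 56, 48, 57, 46, 53, 57, 59, 56, 52, 57, 63, 63, 64, 63, 69, 69, 63, 68, 68, 63]
180 [33, 51, 41, 34, 44, 44, 37, 40, 41, 40, 53, 41, 37, 45, 44, 38, 46, 41, 45, 53, 50, 47, 54, 57, 44, 45, 49, 54, 52, 54, 53, 54, 58, 55, 51, 53, 52, 58, 63, 59, 58, 61, 63, 63, 70, 66, 63, 66, 70, 70]
190 [33, 43, 33, 37, 40, 43, 34, 43, 41, 39, 41, 46, 43, 44, 42, 47, 49, 43, 42, 49, 54, 47, 44, 49, 49, 51, 53, 52, 59, 49, 51, 53, 58, 60, 59, 55, 67, 63, 61, 60, 59, 68, 59, 67, 64, 67, 65, 71, 69, 68]
```

View pics/w4.png

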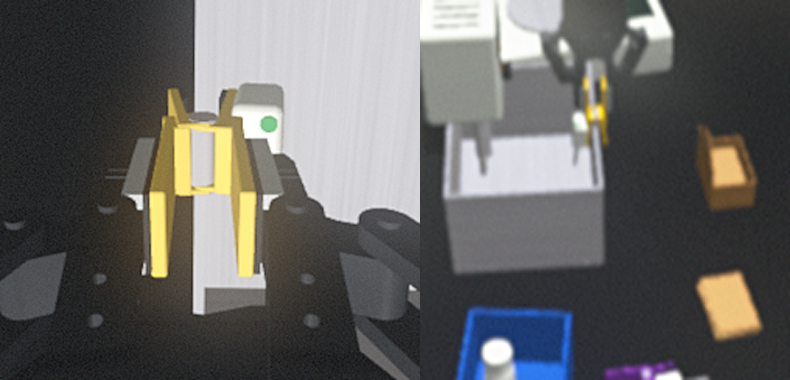

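Left: clip above the wall, wall outer edge at crop column 193, hinge pin at about 203. Right: clip just above the rim with its pod inside the bath. I'll quantify the offset.

Run:
```python
from h import *
st=get_state();w=read_camera('wrist')
M=quat(st['orientation']).as_matrix();o=np.array(st['tcp_pos'])
g=cv2.GaussianBlur(cv2.cvtColor(w['color'],cv2.COLOR_RGB2GRAY),(1,5),0).astype(int)
print('cx',w['cx'],'hinge proj',proj(w,o+M@[0,0,.022],st),'handletop',proj(w,o+M@[0,0,-.025],st))
for r in (150,165,180,195,330,335):
    row=g[r,235:275];print(r,row.tolist())
    i=np.argmax(np.diff(row))
    X=at_z(w,(235+i+.5,r),.12,st);print(' edge',235+i+.5,'tool y mm',1e3*(M.T@(X-o))[1].round(5))
print('pin rows',g[222:228:3,235:290].tolist())
```

```text
cx 259.9790903984466 hinge proj [259.01226952 237.69571253] handletop [258.47985973 290.31716382]
150 [59, 60, 62, 58, 61, 64, 65, 63, 69, 68, 70, 68, 73, 70, 71, 63, 79, 194, 220, 213, 212, 212, 212, 212, 211, 209, 209, 210, 210, 209, 208, 210, 212, 212, 212, 212, 211, 213, 213, 212]
 edge 251.5 tool y mm -5.0200000000000005
165 [62, 59, 60, 61, 63, 67, 66, 65, 69, 70, 70, 69, 69, 73, 70, 64, 117, 198, 217, 213, 212, 211, 212, 212, 212, 209, 209, 211, 210, 208, 208, 211, 213, 214, 213, 211, 210, 212, 213, 212]
 edge 251.5 tool y mm -5.08
180 [62, 61, 59, 64, 65, 66, 64, 67, 67, 71, 68, 73, 71, 72, 72, 63, 119, 199, 219, 214, 212, 213, 212, 213, 212, 210, 211, 211, 210, 207, 208, 211, 215, 214, 213, 209, 210, 213, 213, 212]
 edge 251.5 tool y mm -5.14
195 [63, 60, 68, 69, 71, 72, 74, 75, 75, 72, 71, 71, 74, 74, 74, 67, 118, 200, 220, 214, 214, 214, 214, 214, 212, 209, 211, 211, 211, 209, 209, 212, 214, 215, 213, 211, 213, 213, 210, 209]
 edge 251.5 tool y mm -5.2
330 [58, 61, 62, 62, 59, 62, 62, 62, 62, 64, 65, 65, 66, 67, 63, 45, 191, 223, 215, 213, 214, 217, 211, 167, 102, 111, 113
[... 175 characters left out ...]
14, 212, 214, 217, 202, 147, 104, 109, 112, 114, 114, 113, 114, 112, 113, 114, 113, 115, 114, 113, 110, 113]
 edge 250.5 tool y mm -6.61
pin rows [[133, 119, 120, 120, 120, 118, 136, 176, 187, 200, 211, 210, 209, 211, 212, 216, 206, 202, 217, 221, 223, 224, 225, 226, 228, 227, 225, 223, 222, 218, 212, 211, 206, 203, 207, 207, 206, 204, 202, 198, 198, 197, 197, 186, 156, 136, 134, 135, 134, 131, 118, 219, 254, 255, 255], [122, 120, 121, 124, 121, 116, 129, 209, 231, 227, 226, 226, 226, 226, 227, 229, 211, 178, 201, 216, 215, 215, 215, 216, 215, 216, 215, 216, 215, 212, 209, 199, 189, 213, 234, 236, 234, 235, 235, 235, 234, 235, 238, 220, 167, 138, 133, 133, 134, 134, 126, 156, 247, 255, 255]]
```

{"api": "jog_arm", "payload": {
  "moves": [
    {"slide":[0,-4,0],"angular":[0,0,0],"fingers":1},
    {"slide":[0,-4,0],"angular":[0,0,0],"fingers":1},
    {"slide":[0,-4,8],"angular":[0,0,0],"fingers":1},
    {"slide":[0,-4,16],"angular":[0,0,0],"fingers":1},
    {"slide":[0,-4,20],"angular":[0,0,0],"fingers":1},
    {"slide":[0,-4,24],"angular":[0,0,0],"fingers":1},
    {"slide":[0,-4,24],"angular":[0,0,0],"fingers":1}
  ]
}}

```text
clock: 7.73
tcp_pos: [0.5495, -0.2214, 0.1648]
orientation: [-0.001, 0.652, 0.758, -0.0]
wrist_force: [-0.2, -0.2, -1.1]
finger_gap: 0.0252
grip_force: 26.3
```

{"api": "jog_arm", "payload": {
  "moves": [
    {"slide":[0,0,6],"angular":[0,0,0],"fingers":1},
    {"slide":[0,0,11],"angular":[0,0,0],"fingers":1},
    {"slide":[0,0,14],"angular":[0,0,0],"fingers":1},
    {"slide":[0,0,17],"angular":[0,0,0],"fingers":1},
    {"slide":[0,0,17],"angular":[0,0,0],"fingers":1},
    {"slide":[0,0,17],"angular":[0,0,0],"fingers":1}
  ]
}}

```text
clock: 8.23
tcp_pos: [0.5502, -0.2217, 0.1491]
orientation: [-0.0, 0.652, 0.758, -0.0]
wrist_force: [-0.4, -0.6, -0.8]
finger_gap: 0.025
grip_force: 26.3
```

Run:
```python
from h import *
st=get_state();w=read_camera('wrist');s=read_camera('side');print(st['wrist_force'],st['ft_torque'])
a=w['color'][120:364,130:400,::-1];b=s['color'][95:185,200:300,::-1]
cv2.imwrite('pics/w5.png',np.hstack([cv2.resize(a,(420,380),interpolation=2),cv2.resize(b,(370,380),interpolation=2)]))
```

```text
[-0.35343073 -0.57468603 -0.77539619] [-0.01577363 -0.00753858 -0.02638283]
```

View pics/w5.png

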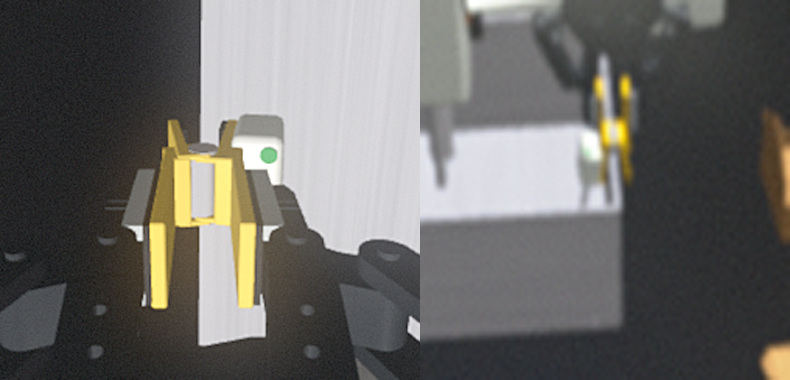

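{"api": "jog_arm", "payload": {
  "moves": [
    {"slide":[0,0,2],"angular":[0,0,0],"fingers":1},
    {"slide":[0,0,3],"angular":[0,0,0],"fingers":1},
    {"slide":[0,0,3],"angular":[0,0,0],"fingers":1},
    {"slide":[0,0,3],"angular":[0,0,0],"fingers":0.5},
    {"slide":[0,0,3],"angular":[0,0,0],"fingers":0.3},
    {"slide":[0,0,3],"angular":[0,0,0],"fingers":0.1},
    {"slide":[0,0,3],"angular":[0,0,0],"fingers":0},
    {"slide":[0,0,3],"angular":[0,0,0],"fingers":0},
    {"slide":[0,0,3],"angular":[0,0,0],"fingers":0},
    {"slide":[0,0,3],"angular":[0,0,0],"fingers":0}
  ]
}}

```text
clock: 9.17
tcp_pos: [0.5503, -0.2218, 0.1462]
orientation: [-0.0, 0.652, 0.758, 0.0]
wrist_force: [0.3, 0.0, -0.0]
finger_gap: 0.0855
grip_force: 0.0
```

{"api": "jog_arm", "payload": {
  "moves": [
    {"slide":[0,0,-40],"angular":[0,0,0],"fingers":0},
    {"slide":[0,0,-80],"angular":[0,0,0],"fingers":0},
    {"slide":[0,0,-120],"angular":[0,0,0],"fingers":0},
    {"slide":[40,0,-140],"angular":[0,0,0],"fingers":0},
    {"slide":[40,0,-140],"angular":[0,0,0],"fingers":0},
    {"slide":[40,0,-140],"angular":[0,0,0],"fingers":0}
  ]
}}

```text
clock: 9.67
tcp_pos: [0.5449, -0.1812, 0.2886]
orientation: [0.002, 0.651, 0.759, 0.001]
wrist_force: [0.1, -1.3, -0.4]
finger_gap: 0.0853
grip_force: 0.0
```

Run:
```python
from h import *
st=get_state();w=read_camera('wrist');s=read_camera('side');t=read_camera('top')
a=w['color'][120:364,130:400,::-1];b=s['color'][95:185,200:300,::-1]
cv2.imwrite('pics/w6.png',np.hstack([cv2.resize(a,(420,380),interpolation=2),cv2.resize(b,(370,380),interpolation=2)]))
for n,z in (('clip_grip',.153),('probe_clip',.125)):
  for d in tip_of(n,w)[:2]: print(n,np.round(d['point'],1),round(d['p'],2),np.round(at_z(w,d['point'],z,st),4))
# hinge height via side+wrist
```

```text
clip_grip [ 34.9 220.6] 0.89 [ 0.353  -0.2479  0.153 ]
clip_grip [257.  229.5] 0.63 [ 0.55  -0.226  0.153]
probe_clip [260.2 217.9] 0.94 [ 0.5529 -0.2255  0.125 ]
probe_clip [ 15.6 210.5] 0.72 [ 0.3158 -0.2544  0.125 ]
```

View pics/w6.png

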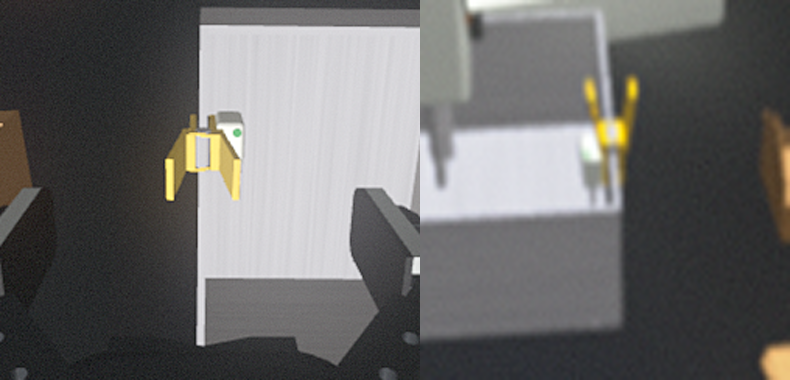

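The clip is released and grips the wall, with the pod and stem inside. Now the stylus.

Run:
```python
from h import *
s0={'tcp_pos':[.47477762,.18232098,.24262109],'orientation':[1.48e-4,.709383,.704823,3.95e-4]}
w=read_camera('wrist')
for n,px,z in [('sty',(341,119),.144),('mark',(350,300),.129),('c1',(313,90),.068),('c2',(387,89),.068),('c3',(325,299),.068),('c4',(391,298),.068)]:
    print(n,np.round(at_z(w,np.array(px)/1.5-.2,z,s0),4))
st=get_state();M=quat(st['orientation']).as_matrix()
X=at_z(w,np.array((341,119))/1.5-.2,.144,s0);print('slide',1e3*M.T@(np.array([X[0],X[1],.25])-st['tcp_pos']))
```

```text
sty [0.4533 0.2644 0.144 ]
mark [0.4536 0.1731 0.129 ]
c1 [0.4298 0.2843 0.068 ]
c2 [0.4738 0.2846 0.068 ]
c3 [0.4314 0.1538 0.068 ]
c4 [0.4755 0.1543 0.068 ]
slide [455.46298126 -22.51690992  35.40381392]
```

{"api": "jog_arm", "payload": {
  "moves": [
    {"slide":[228,-11,0],"angular":[0,0,4],"fingers":0},
    {"slide":[228,-11,0],"angular":[0,0,4],"fingers":0},
    {"slide":[455,-22,0],"angular":[0,0,8.7],"fingers":0},
    {"slide":[455,-22,0],"angular":[0,0,8.7],"fingers":0},
    {"slide":[455,-22,0],"angular":[0,0,8.7],"fingers":0},
    {"slide":[455,-22,20],"angular":[0,0,8.7],"fingers":0},
    {"slide":[455,-22,35],"angular":[0,0,8.7],"fingers":0},
    {"slide":[455,-22,35],"angular":[0,0,8.7],"fingers":0},
    {"slide":[455,-22,35],"angular":[0,0,8.7],"fingers":0},
    {"slide":[455,-22,35],"angular":[0,0,8.7],"fingers":0}
  ]
}}

```text
clock: 10.8
tcp_pos: [0.4615, 0.2256, 0.2566]
orientation: [-0.0, 0.708, 0.706, -0.0]
wrist_force: [0.4, 0.6, 0.5]
finger_gap: 0.0854
grip_force: 0.0
```

{"api": "jog_arm", "payload": {
  "moves": [
    {"slide":[0,0,0],"angular":[0,0,0],"fingers":0}
  ]
}}

```text
clock: 10.88
tcp_pos: [0.4596, 0.2296, 0.2555]
orientation: [-0.002, 0.705, 0.709, -0.001]
wrist_force: [0.7, -0.3, 0.4]
finger_gap: 0.0852
grip_force: 0.0
```

Run:
```python
from h import *
st=get_state();w=read_camera('wrist');M=quat(st['orientation']).as_matrix();o=st['tcp_pos'];print(o,M.round(3).tolist())
for n,z in (('stylus',.004),('pen_stand',0),('link_hole',.04),('marker',.004)):
  for d in tip_of(n,w)[:2]: print('tip',n,np.round(d['point'],1),round(d['p'],2),np.round(at_z(w,d['point'],z,st),4))
for n,z in (('stylus',.106),('pen_stand',.068)):
  for d in look_for(n,w)[:2]: print('look',n,np.round(d['point'],1),round(d['p'],2),np.round(at_z(w,d['point'],z,st),4))
print('pred sty top',proj(w,(.4528,.264,.144),st),'base',proj(w,(.4528,.264,.068),st))
hsv=cv2.cvtColor(w['color'],cv2.COLOR_RGB2HSV)
m=cv2.inRange(hsv,(3,150,120),(18,255,255));m[0:60]=m[0:60]
k,_,S,C=cv2.connectedComponentsWithStats(m)
for i in range(1,k):
    if S[i,4]>8: print('orange',S[i].tolist(),C[i].round(1))
c=proj(w,(.4528,.264,.144),st).astype(int);g=cv2.cvtColor(w['color'],cv2.COLOR_RGB2GRAY)
print(c);print(g[c[1]-20:c[1]+21:3,c[0]-20:c[0]+21:2])
```

```text
[0.45958092 0.22957093 0.25545625] [[-0.006, 1.0, -0.004], [1.0, 0.006, 0.002], [0.002, -0.004, -1.0]]
tip stylus [251.9 126.5] 0.79 [0.4489 0.2658 0.004 ]
tip pen_stand [253.1 167.1] 0.93 [0.4503 0.2161 0.    ]
look pen_stand [252.1 172.8] 0.61 [0.451  0.2251 0.068 ]
pred sty top [251.64526296 146.03076621] base [253.95886133 134.39553994]
orange [244, 134, 12, 4, 19] [249.1 135.4]
[251 146]
[[121 116 111 113 112 107 108 108 105 107 101 102 109 100 109 112 116 111
  114 114 115]
 [123 115 109 108 109 106 111 107  71  23  18  25  22  71 110 101 113 112
  114 116 113]
 [123 112 112 111 110 111 110  95  27  31  24  29  36  17  90 103 117 118
  115 116 113]
 [124 117 113 110 112 108 109  92  87  88  66  97  59  21  99 105 115 116
  116 116 112]
 [122 118 111 115 114  55  64  53  43  47  48  37  50  59 106 100 107 113
  117 117 113]
 [117 113 111 108  93  34  47  48  40  42  49  45  40  86 107 103 104 111
  115 111 113]
 [114 118 113 108 102  80  45  49  45  48  44  47  46  66 108 106 104 109
  118 113 114]
 [111 113 112 109 107 113  57  38  51  44  47  45  46  93 105 102 108 112
  118 113 116]
 [103 120 113 113 113 114 113  56  40  45  40  44  91 107 104 107 104 107
  116 117 114]
 [105 120 113 113 109 110 114 108 111 102 111 109 104 104 104 101 107 109
  105 117 113]
 [100 116 115 111 113 115 111 102 110 104 107 107 104 105 107 110 103 112
  110 114 116]
 [101 119 111 111 113 108 108 112 110 108 104 105 104 105 104 107 107 106
  105 118 118]
 [ 98 123 108 112 115 107 113 109 108 102 107 107 109 108 108 101 106 106
  107 116 116]
 [ 96 118 117 110 114 113 107 107 107 111 105 106 103 106 104 104 110 106
  108 117 112]]
```

{"api": "jog_arm", "payload": {
  "moves": [
    {"slide":[35,-9,0],"angular":[0,0,0],"fingers":0},
    {"slide":[35,-9,0],"angular":[0,0,0],"fingers":0},
    {"slide":[35,-9,0],"angular":[0,0,0],"fingers":0},
    {"slide":[35,-9,0],"angular":[0,0,0],"fingers":0}
  ]
}}

```text
clock: 11.57
tcp_pos: [0.4536, 0.2583, 0.2577]
orientation: [0.0, 0.708, 0.706, 0.0]
wrist_force: [-0.2, -0.1, 0.0]
finger_gap: 0.0857
grip_force: 0.0
```

Run:
```python
from h import *
st=get_state();w=read_camera('wrist');M=quat(st['orientation']).as_matrix();o=st['tcp_pos'];print(o,M.round(3).tolist())
c=proj(w,(.451,.265,.144),st).astype(int);g=cv2.cvtColor(w['color'],cv2.COLOR_RGB2GRAY)
hsv=cv2.cvtColor(w['color'],cv2.COLOR_RGB2HSV)
m=((hsv[...,1]<110)&(g<75)).astype(np.uint8);k,_,S,C=cv2.connectedComponentsWithStats(m[c[1]-30:c[1]+30,c[0]-20:c[0]+20].copy())
for i in range(1,k):
    if S[i,4]>20:
        s=S[i];print(s.tolist(),(C[i]+c-[20,30]).round(1))
print(c,'tool-axis at .144',proj(w,o+M@[0,0,o[2]-.144],st),'at .07',proj(w,o+M@[0,0,o[2]-.07],st))
print(g[c[1]-24:c[1]+16:2,c[0]-20:c[0]+21:2])
for d in tip_of('link_hole',w)[:2]: print(np.round(d['point'],1),round(d['p'],2),np.round(at_z(w,d['point'],.04,st),4))
```

```text
[0.45362672 0.25832843 0.25771063] [[0.002, 1.0, 0.0], [1.0, -0.002, -0.0], [-0.0, 0.0, -1.0]]
[16, 6, 11, 11, 59] [256.8 161.1]
[11, 21, 17, 16, 186] [256.1 178.8]
[256 180] tool-axis at .144 [259.70485521 188.56231735] at .07 [259.86591078 168.19866798]
[[107 112 111 108 109 108 108 112  95  50  22  12  42  96 103 107 113 118
  112 109 111]
 [102 114 110 107 106 110 112 103  55  26  24  28  32  16 108 102 116 116
  115 115 108]
 [109 114 108 113 110 112 112 101  12  32  29  22  28  23  99 102 116 117
  119 115 110]
 [ 95 113 110 108 109 106 108  99  22  25  26  23  36  17  98 104 115 112
  117 113 109]
 [ 96 112 112 108 109 112 108 113  18  26  23  28  34   2 101 105 114 116
  117 117 115]
 [ 99 114 114 111 108 112 115 109  27  18  55  52  17  21  95 106 103 113
  116 116 112]
 [ 96 115 112 110 108 113  60  26  59  76  59  58  64  38  90 101 104 110
  116 118 114]
 [ 95 120 114 111 109 116  39  46  82  77  50  74  85  71  95 109 108 111
  110 112 113]
 [ 96 114 113 112 109 116   7  77  55  25  27  20  25  72  88 106 106 115
  116 112 112]
 [ 83 118 112 107 115 106  16  50  31  43  
[... 320 characters left out ...]
22 114 109 113 112 116  54  40  46  43  49  40  39 100 103 110 107
  109 114 112]
 [ 46 116 113 111 110 110 112 113  41  38  46  44  42  41 109 104 111 103
  109 119 116]
 [ 56 121 116 111 113 110 111 111 100  63  39  41  84 105 107 107 110 109
  108 114 110]
 [ 48 126 112 111 110 110 108 110 106 110 110 113 105 105 103 106 106 104
  111 113 117]
 [ 33 128 117 113 115 108 110 106 105 107 110 106 103 103 106 107 107 112
  110 116 113]
 [ 31 125 118 111 111 113 111 104 108 111 108 105 107 107 103 107 108 106
  108 115 112]
 [ 29 124 117 114 113 113 108 108 112 110 103 110 103 107 109 106 110 108
  109 105 110]]
[371.4  69.2] 0.64 [0.5678 0.3551 0.04  ]
[511.  200.8] 0.15 [0.7412 0.2133 0.04  ]
```

{"api": "jog_arm", "payload": {
  "moves": [
    {"slide":[7,-2.6,0],"angular":[0,0,0],"fingers":0},
    {"slide":[7,-2.6,40],"angular":[0,0,0],"fingers":0},
    {"slide":[7,-2.6,75],"angular":[0,0,0],"fingers":0},
    {"slide":[7,-2.6,75],"angular":[0,0,0],"fingers":0},
    {"slide":[7,-2.6,75],"angular":[0,0,0],"fingers":0}
  ]
}}

```text
clock: 12.08
tcp_pos: [0.449, 0.2655, 0.1814]
orientation: [-0.001, 0.708, 0.707, -0.002]
wrist_force: [0.7, 0.1, 0.8]
finger_gap: 0.0855
grip_force: 0.0
```

{"api": "jog_arm", "payload": {
  "moves": [
    {"slide":[0,1.5,40],"angular":[0,0,0],"fingers":0},
    {"slide":[0,1.5,80],"angular":[0,0,0],"fingers":0},
    {"slide":[0,1.5,89],"angular":[0,0,0],"fingers":0},
    {"slide":[0,1.5,89],"angular":[0,0,0],"fingers":0},
    {"slide":[0,1.5,89],"angular":[0,0,0],"fingers":0},
    {"slide":[0,1.5,89],"angular":[0,0,0],"fingers":0.6},
    {"slide":[0,1.5,89],"angular":[0,0,0],"fingers":0.8},
    {"slide":[0,1.5,89],"angular":[0,0,0],"fingers":1},
    {"slide":[0,1.5,89],"angular":[0,0,0],"fingers":1},
    {"slide":[0,1.5,89],"angular":[0,0,0],"fingers":1}
  ],
  "squeeze": 50
}}

```text
clock: 12.92
tcp_pos: [0.4526, 0.2664, 0.0944]
orientation: [0.0, 0.707, 0.707, 0.001]
wrist_force: [-1.0, -0.5, -0.0]
finger_gap: 0.0254
grip_force: 0.0
```

{"api": "jog_arm", "payload": {
  "moves": [
    {"slide":[0,0,0],"angular":[0,0,0],"fingers":1},
    {"slide":[0,0,0],"angular":[0,0,0],"fingers":1},
    {"slide":[0,0,0],"angular":[0,0,0],"fingers":1}
  ]
}}

```text
clock: 13.17
tcp_pos: [0.4518, 0.2663, 0.094]
orientation: [-0.0, 0.707, 0.707, -0.0]
wrist_force: [-2.0, 1.0, 6.3]
finger_gap: 0.0106
grip_force: 48.6
```

{"api": "jog_arm", "payload": {
  "moves": [
    {"slide":[0,0,-20],"angular":[0,0,0],"fingers":1},
    {"slide":[0,0,-45],"angular":[0,0,0],"fingers":1},
    {"slide":[0,0,-75],"angular":[0,0,0],"fingers":1},
    {"slide":[0,0,-105],"angular":[0,0,0],"fingers":1},
    {"slide":[0,0,-105],"angular":[0,0,0],"fingers":1},
    {"slide":[0,0,-105],"angular":[0,0,0],"fingers":1}
  ]
}}

```text
clock: 13.67
tcp_pos: [0.4536, 0.2667, 0.2003]
orientation: [0.001, 0.707, 0.707, 0.002]
wrist_force: [-0.5, 0.2, -0.6]
finger_gap: 0.0108
grip_force: 49.3
```

Run:
```python
from h import *
st=get_state();o=np.array(st['tcp_pos']);M=quat(st['orientation']).as_matrix();print(o,M.round(3).tolist(),st['finger_gap'])
P={n:read_camera(n) for n in('wrist','side','top')}
def ring(p,c,rad=25):
    c=np.round(c).astype(int);y0,x0=max(c[1]-rad,0),max(c[0]-rad,0)
    hsv=cv2.cvtColor(p['color'],cv2.COLOR_RGB2HSV)[y0:c[1]+rad,x0:c[0]+rad]
    m=cv2.inRange(hsv,(3,90,90),(22,255,255));ys,xs=np.nonzero(m)
    return (len(xs),)+((xs.min()+xs.max())/2+x0,(ys.min()+ys.max())/2+y0,np.ptp(xs),np.ptp(ys)) if len(xs) else None
for n,p in P.items():
    pr=proj(p,(.567,.352,.04),st);r=ring(p,pr);print(n,pr.round(1),r)
    if r: print('   hole',np.round(at_z(p,r[1:3],.04,st),4))
    for t in('link_hole','stylus'):
        for d in tip_of(t,p)[:2]: print('  ',t,np.round(d['point'],1),round(d['p'],2),np.round(at_z(p,d['point'],.04 if t=='link_hole' else o[2]-.09,st),4))
    print('  tip expect',proj(p,o+M@[0,0,.09],st).round(1))
```

```text
[0.45360622 0.26669722 0.20034513] [[0.001, 1.0, 0.004], [1.0, -0.001, 0.002], [0.002, 0.004, -1.0]] 0.010753154273084355
wrist [390.4  78.8] (355, np.float64(390.5), np.float64(76.5), np.int64(29), np.int64(31))
   hole [0.5669 0.3539 0.04  ]
   link_hole [391.2  77.1] 0.61 [0.5675 0.3534 0.04  ]
   stylus [258.2 199.2] 0.66 [0.4529 0.2657 0.1103]
  tip expect [259.6 197.7]
side [228.2 300.5] (32, np.float64(228.0), np.float64(300.5), np.int64(8), np.int64(7))
   hole [0.5675 0.3521 0.04  ]
   link_hole [229.1 296.1] 0.84 [0.5662 0.34   0.04  ]
   stylus [223.8 149.9] 0.71 [ 0.6309 -0.1259  0.1103]
   stylus [278.5 256.9] 0.54 [0.4491 0.2651 0.1103]
  tip expect [276.5 257.4]
top [164.4 175. ] None
   link_hole [163.1 175.5] 0.9 [0.5655 0.356  0.04  ]
   link_hole [248.  157.1] 0.42 [0.6151 0.0974 0.04  ]
  tip expect [188.6 207.9]
```

{"api": "jog_arm", "payload": {
  "moves": [
    {"slide":[25,33,0],"angular":[0,0,0],"fingers":1},
    {"slide":[50,66,0],"angular":[0,0,0],"fingers":1},
    {"slide":[75,98,0],"angular":[0,0,0],"fingers":1},
    {"slide":[86.5,114,0],"angular":[0,0,0],"fingers":1},
    {"slide":[86.5,114,25],"angular":[0,0,0],"fingers":1},
    {"slide":[86.5,114,45],"angular":[0,0,0],"fingers":1},
    {"slide":[86.5,114,52],"angular":[0,0,0],"fingers":1},
    {"slide":[86.5,114,52],"angular":[0,0,0],"fingers":1},
    {"slide":[86.5,114,52],"angular":[0,0,0],"fingers":1}
  ]
}}

```text
clock: 14.87
tcp_pos: [0.5658, 0.3523, 0.1466]
orientation: [-0.0, 0.707, 0.707, -0.0]
wrist_force: [-0.6, -0.1, 0.1]
finger_gap: 0.0107
grip_force: 49.3
```

Run:
```python
from h import *
st=get_state();o=np.array(st['tcp_pos']);M=quat(st['orientation']).as_matrix();print(o,M.round(3).tolist(),st['finger_gap'])
w=read_camera('wrist');s=read_camera('side')
c=proj(w,(.567,.353,.04),st);t=proj(w,o+M@[0,0,.09],st);print('hole',c,'tip',t)
for p in (w,s):
  for n in('stylus','link_hole'):
    for d in tip_of(n,p)[:2]: print(n,np.round(d['point'],1),round(d['p'],2),np.round(at_z(p,d['point'],.04 if n=='link_hole' else o[2]-.09,st),4))
hsv=cv2.cvtColor(w['color'],cv2.COLOR_RGB2HSV);m=cv2.inRange(hsv,(3,90,90),(22,255,255));k,_,S,C=cv2.connectedComponentsWithStats(m)
for i in range(1,k):
    if S[i,4]>20: print('orange',S[i].tolist(),C[i].round(1), np.round(at_z(w,S[i,:2]+S[i,2:4]/2-.5,.04,st),4))
x,y=int(c[0]),int(c[1])
a=w['color'][y-60:y+60,x-60:x+60,::-1];b=s['color'][240:320,190:270,::-1]
cv2.imwrite('pics/hole.png',np.hstack([cv2.resize(a,(390,390),interpolation=2),cv2.resize(b,(390,390),interpolation=2)]))
```

```text
[0.56584213 0.35233936 0.14655565] [[0.001, 1.0, -0.001], [1.0, -0.001, -0.0], [-0.0, -0.001, -1.0]] 0.01073148407269935
hole [261.31381357 190.27488133] tip [259.63127026 197.71537675]
stylus [259.1 198.3] 0.94 [0.5654 0.3519 0.0566]
link_hole [261.3 191. ] 0.87 [0.567  0.3524 0.04  ]
stylus [228.8 293.5] 0.42 [0.5658 0.3424 0.0566]
orange [245, 174, 34, 32, 364] [261.1 188.6] [0.5671 0.3536 0.04  ]
orange [243, 280, 36, 38, 668] [259.8 293.7] [0.5665 0.2561 0.04  ]
orange [77, 287, 54, 28, 774] [ 97.1 296.8] [0.4313 0.2538 0.04  ]
orange [127, 326, 16, 21, 176] [134.8 335.8] [0.454  0.2171 0.04  ]
```

View pics/hole.png

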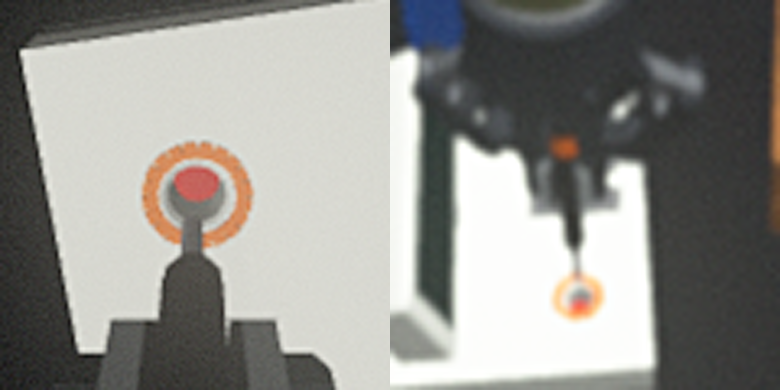

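The stylus tip is right over the red button in the orange ring, and a shift of about 1 mm centres it. I'm going down.

{"api": "jog_arm", "payload": {
  "moves": [
    {"slide":[1,1.3,0],"angular":[0,0,0],"fingers":1},
    {"slide":[1,1.3,0],"angular":[0,0,0],"fingers":1},
    {"slide":[1,1.3,12],"angular":[0,0,0],"fingers":1},
    {"slide":[1,1.3,22],"angular":[0,0,0],"fingers":1},
    {"slide":[1,1.3,28],"angular":[0,0,0],"fingers":1},
    {"slide":[1,1.3,30],"angular":[0,0,0],"fingers":1},
    {"slide":[1,1.3,32],"angular":[0,0,0],"fingers":1},
    {"slide":[1,1.3,33],"angular":[0,0,0],"fingers":1},
    {"slide":[1,1.3,33],"angular":[0,0,0],"fingers":1},
    {"slide":[1,1.3,33],"angular":[0,0,0],"fingers":1}
  ]
}}

```text
clock: 16.0
tcp_pos: [0.5674, 0.3536, 0.1141]
orientation: [0.0, 0.707, 0.707, 0.0]
wrist_force: [-1.5, -0.2, 2.7]
finger_gap: 0.0108
grip_force: 49.7
```

{"api": "jog_arm", "payload": {
  "moves": [
    {"slide":[0,0,1],"angular":[0,0,0],"fingers":1},
    {"slide":[0,0,2],"angular":[0,0,0],"fingers":1},
    {"slide":[0,0,3],"angular":[0,0,0],"fingers":1},
    {"slide":[0,0,3],"angular":[0,0,0],"fingers":1},
    {"slide":[0,0,3],"angular":[0,0,0],"fingers":1}
  ]
}}

```text
clock: 16.42
tcp_pos: [0.5679, 0.3538, 0.1119]
orientation: [0.0, 0.707, 0.707, 0.001]
wrist_force: [-2.2, -0.9, 8.3]
finger_gap: 0.0112
grip_force: 50.7
```

{"api": "jog_arm", "payload": {
  "moves": [
    {"slide":[0,0,1],"angular":[0,0,0],"fingers":1},
    {"slide":[0,0,1],"angular":[0,0,0],"fingers":1},
    {"slide":[0,0,1],"angular":[0,0,0],"fingers":1},
    {"slide":[0,0,1],"angular":[0,0,0],"fingers":1},
    {"slide":[0,0,1],"angular":[0,0,0],"fingers":1},
    {"slide":[0,0,1],"angular":[0,0,0],"fingers":1},
    {"slide":[0,0,1],"angular":[0,0,0],"fingers":1},
    {"slide":[0,0,1],"angular":[0,0,0],"fingers":1},
    {"slide":[0,0,1],"angular":[0,0,0],"fingers":1},
    {"slide":[0,0,1],"angular":[0,0,0],"fingers":1}
  ]
}}

```text
clock: 17.25
tcp_pos: [0.568, 0.3539, 0.1117]
orientation: [0.0, 0.707, 0.707, 0.001]
wrist_force: [-3.6, -1.4, 11.2]
finger_gap: 0.0106
grip_force: 51.1
```

{"api": "jog_arm", "payload": {
  "moves": [
    {"slide":[0,0,0],"angular":[0,0,0],"fingers":1},
    {"slide":[0,0,0],"angular":[0,0,0],"fingers":1},
    {"slide":[0,0,0],"angular":[0,0,0],"fingers":1},
    {"slide":[0,0,0],"angular":[0,0,0],"fingers":1},
    {"slide":[0,0,0],"angular":[0,0,0],"fingers":1},
    {"slide":[0,0,0],"angular":[0,0,0],"fingers":1},
    {"slide":[0,0,0],"angular":[0,0,0],"fingers":1},
    {"slide":[0,0,0],"angular":[0,0,0],"fingers":1},
    {"slide":[0,0,0],"angular":[0,0,0],"fingers":1},
    {"slide":[0,0,0],"angular":[0,0,0],"fingers":1}
  ]
}}

```text
clock: 18.08
tcp_pos: [0.568, 0.3539, 0.1117]
orientation: [0.0, 0.707, 0.707, 0.001]
wrist_force: [-3.1, -1.5, 11.7]
finger_gap: 0.0105
grip_force: 51.1
```

```bash
python3 -c "
from workcell import *
print(hand_in())"
```

```text
the job is handed in; nothing more can be done
None
```

The job is handed in: the yellow probe grips the bath's front wall on its own with the stem inside, and the stylus, still in the gripper, holds the link button down with about 11 N; the interface gave no verdict.

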